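# Bring the gap in the mosaic under the magnifier

### The job

Gently push the wheel round by its pegs with a fingertip until the gap in the mosaic squarely faces the index post, and leave it there. Then gently push the magnifier's arm round until the lens is centred over the gap, and draw the fingers clear. Pinch and lift nothing: the tub stays standing in the middle of the wheel, and the other loose things stay where they are.

Things in the scene. Friction and masses are not known exactly. Their poses are not given: they have to be found in the camera images.
- wheel_center (a point): centre of the top of the white-topped wheel (turntable), on its upright axis, about 55 mm above the table. The wheel is a disc of 230 dia with a ring of stone mosaic (5 thick, top 60 above the table) between radii 52 and 106 and a bare middle. It stands on a fixed plywood board (360 x 460 x 18)
- wheel (a joint): angle of the wheel, rad, growing anticlockwise seen from above, unlimited for this job. 0 (or any whole turn) when the gap faces the index post exactly. It turns stiffly (about 1 N at a peg) and stops where it is left
- gap (a point): middle of the gap in the mosaic, the one place where the stones are missing: a bare patch about 45 wide across the whole ring; the point lies on the bare white disc 79 from the wheel's axis
- index (a point): fixed point 79 from the wheel's axis, on the line from the axis to the index post: the gap's middle must come here. The index post is the fixed dark steel post (24 wide, top 80 above the table) that stands 182 from the axis, on the robot's side of the wheel, with a wedge nose pointing at the wheel
- magnifier (a joint): angle of the magnifier's swing arm, rad, growing anticlockwise seen from above. Near 0 it is parked beside the wheel on the right, pointing away from the robot; at 1.616 the lens is centred over index. Limits -0.6 and 2.6, neither near the goal. Stiff (about 1.2 N at lens_arm), stays where it is left
- lens_pivot (a point): on the pivot axis of the magnifier's arm, on the level of the arm's top edge, 172 above the table. The pivot sleeve is 32 dia, its top 176 above the table, on a post near the right side of the board
- lens_arm (a point): on the top edge of the magnifier's arm, 130 from the pivot. The arm is a straight flat bar 10 thick and 22 tall (150 to 172 above the table), from the pivot sleeve to the lens ring, free below and above
- lens (a point): centre of the magnifier's round lens, 220 from the pivot, 161 above the table; the ring is 106 over all. It passes above the pegs and the tub
- tub: small open white tub, 52 dia x 42 tall, 90 g or so, loose, standing on the bare middle of the wheel; origin at the centre of its underside. It rides with the wheel
- peg0 (a point): centre of the top of an upright dark wooden push peg of 14 dia at the end of a spoke; top 100 above the table, 48 of it free above the flat steel spoke (18 wide, top 52 above the table). Pegs stand 145 from the axis, 30 outside the disc's edge, a quarter turn apart; this one is 45 deg anticlockwise from the direction opposite the gap
- peg1 (a point): centre of the top of an upright dark wooden push peg of 14 dia at the end of a spoke; top 100 above the table, 48 of it free above the flat steel spoke (18 wide, top 52 above the table). Pegs stand 145 from the axis, 30 outside the disc's edge, a quarter turn apart; this one is 135 deg anticlockwise from the direction opposite the gap
- peg2 (a point): centre of the top of an upright dark wooden push peg of 14 dia at the end of a spoke; top 100 above the table, 48 of it free above the flat steel spoke (18 wide, top 52 above the table). Pegs stand 145 from the axis, 30 outside the disc's edge, a quarter turn apart; this one is 225 deg anticlockwise from the direction opposite the gap
- peg3 (a point): centre of the top of an upright dark wooden push peg of 14 dia at the end of a spoke; top 100 above the table, 48 of it free above the flat steel spoke (18 wide, top 52 above the table). Pegs stand 145 from the axis, 30 outside the disc's edge, a quarter turn apart; this one is 315 deg anticlockwise from the direction opposite the gap
- glue: closed white glue bottle, 36 dia x 85 tall, loose, standing on the far right part of the board near the parked lens; origin at the centre of its underside, or of its middle if lying. Leave alone
- jar: glass jar with steel lid, 44 dia x 55 tall, loose, standing on the board's far left corner; origin at the centre of its underside, or of its middle if lying. Leave alone
- beaker: open grey beaker, 72 dia x 85 tall, loose on the table, left; origin at the centre of its underside, or of its middle if lying. Leave alone
- offcut: wood offcut 110 x 35 x 22, loose on the table, right; origin at the centre of its underside, or of its middle if lying. Leave alone
- nippers: tile nippers, about 150 x 50 x 14, lying loose on the table, near right; origin at the centre of its underside, or of its middle if lying. Leave alone
Mind the look-alikes: they are no part of the job. What is shaped like the tub but black or turquoise is not meant.

How it is judged:
By the outcome, as a careful person would: the job done as asked, in the order asked, and still so for the second after the job is handed in, with the robot touching nothing.
It also fails if it takes over 72 s, if anything falls off the work surface, if the arm or the gripper's body presses on something with over 40 N, if the wrist force passes 120 N, or if a joint passes its speed limit or range.

### The arm

A 6-joint arm with a two-finger parallel gripper is mounted at the origin on the work surface. World frame = base frame: x ahead of the robot, y to its left, z up, the work surface at z = 0. Lengths are in m, angles in rad, forces in N, time in s.
With the tool pointing down it reaches from about 0.35 to 0.85 m from the base axis. Payload 8.1 kg.
Tool frame: the origin (TCP) lies at the very end of the fingers, on their centre line; the grasp point (between the pads) lies robot.grip_point_offset behind it (robot.grip_point_offset is the distance from the TCP to the grasp point, in m); z points along the fingers, y is the line along which they close (so a half turn about z gives the same grasp; the last joint's range is limited). The gripper opens to 93 mm and grips with 3 to 60 N. Pads are 15 mm wide; open, the fingers measure 128 mm over their backs; the gripper's body (75 mm by 188 mm) begins 65 mm behind the grasp point.
Start: joints at [1.144, 0.13, 1.488, -0, 1.523, -0.085], TCP at [0.201, 0.565, 0.219] pointing down, gripper open.
Joint ranges: [-2.96, 2.96], [-0.89, 2.26], [0.02, 2.5], [-1.34, 4.48], [0, 2.73], [-2.66, 2.66]. Speed limits (rad/s): [2.39, 2.39, 2.79, 3.14, 3.14, 3.14].

### API

Orientations are given as a rotation vector (axis times angle).
In Python, from plant import robot, eyes gives the robot as it stands. The module is installed in compiled form; this text tells all that it offers.
- The arm moves only by the tool apply_moves, never from a script. Its argument "steps" is one flat list of numbers, 7 for each row, row after row: the shift along the tool's x, y, z in units of 30 mm (1.0 is 30 mm), then the turn, a rotation vector about the tool's x, y, z in units of 6 degrees (1.0 is 6 degrees), then the opening in per cent of the stroke, from 0 (shut) to 100 (fully open). In form: [dx, dy, dz, ax, ay, az, fingers, dx, dy, dz, ax, ay, az, fingers, ...]. A call has 1 to 12 rows; each row shifts and turns the commanded pose from where the row before left it, along the tool's axes as they then stand; what a row does not reach is not made up. A row lasts 1/12 s, in which the tool goes at most 41.7 mm and 7.16 degrees, less where a joint would pass 70% of its speed; a pose out of reach is approached as far as the arm can. A call is refused whole if a number of a shift passes 1 or a number of a turn 1, either way. A call with a gripper value outside its range is refused whole. The fingers move at their own pace and stop on an object; "grip_force" is the grip in N (left out, the last holds). Time passes only in rows, so rows that do not move let the fingers close. It gives the time, the measured TCP pose, the force, the opening and the grip force at its end, in the units of the state.
- robot.read_state(): the state, without advancing time (a new reading comes with each control period).
- eyes.read_camera(name): name is "side" or "top"; returns the picture (384x512x3 uint8, red, green, blue); there is no depth.
- eyes.calibration(name): a dict with "K" (3x3 intrinsics, pixels), "R" (3x3) and "t" (3): a world point X has camera coordinates R X + t. Camera axes: x right, y down, z forward; pixel columns grow to the right and rows downward; lengths in m; the calibration is good to about 2 mm. A picture is of the moment at which its call begins. calibration takes no time and is no camera call.
- robot.close_job(): hands the job in; it is judged then, once.
Trained networks look in the newest picture that a camera, given by its name, has taken for a name from the list of things; names that differ only in an ending like _2 or _b are one class to them, and where a whole thing is asked for, a point or a joint stands for the part that bears it (a point fixed in the world has none). Each returns a list of dicts, best first, with "conf" (0 to 1); they miss things now and then, are a little off and sometimes report something else, mostly with a low value. They report only what shows in the picture. A call takes as long as a camera call. They do not tell look-alikes from the thing itself.
- eyes.search_frame(camera, thing): "rect" ([left, top, width, height] in pixels, round what is visible of it).
- eyes.place_of(camera, thing): "xy" ([column, row] in pixels: a listed point, or the origin of a listed thing).
The state is a dict: "t": time; "q": joint angles; "dq": joint speeds; "joint_torque": joint torques, N m; "tool_pos": TCP position; "orientation": TCP orientation; "force": force on the tool from outside, world axes, zero at the start; "wrist_torque": the same for the moment, N m; "opening": finger opening in m; "gripper_force": force on a finger pad.
Only numpy, scipy, OpenCV 4.12 (cv2) and the standard library are available. Lean on these libraries where they do the work, as an engineer would, in place of code of your own. Each camera call takes 0.05 s, during which the arm holds its last target. There are 200 camera calls.

## Working session

There is one attempt and no reset: what is moved stays moved. The work goes in short steps, Python scripts to look and compute and a tool call to move; the robot and the scene stay as the last step left them, time stands still between calls to the robot, and variables do not carry over. Pictures are saved under pics/ and viewed, at most 10 in all, crops included, and the job is handed in when it is done.

Besides the shell and the picture viewer there is one more tool, called after ">>>" as name(argument=value, ...) on one line, values as JSON. apply_moves: Moves the arm, as the interface text tells. Its arguments: {"type":"object","properties":{"steps":{"type":"array"},"grip_force":{"type":"number"}},"required":["steps"]}

```bash
mkdir -p pics; cat > h.py <<'E'
import numpy as np, cv2
from plant import robot, eyes
def ray(cam,uv,z):
    c=eyes.calibration(cam);K,R,t=map(np.array,(c["K"],c["R"],c["t"]))
    d=R.T@np.linalg.inv(K)@np.array([uv[0],uv[1],1.]);o=-R.T@t
    return o+d*(z-o[2])/d[2]
def proj(cam,X):
    c=eyes.calibration(cam);K,R,t=map(np.array,(c["K"],c["R"],c["t"]))
    p=K@(R@np.array(X)+t);return p[:2]/p[2]
def shot(cam,name=None):
    im=np.array(eyes.read_camera(cam))
    if name: cv2.imwrite(f"pics/{name}.png",im[:,:,::-1])
    return im
Z=dict(wheel_center=.055,gap=.055,index=.055,lens_pivot=.172,lens_arm=.172,lens=.161,peg0=.1,peg1=.1,peg2=.1,peg3=.1,tub=.055)
E
python3 - <<'E'
from h import *
a=shot("top");b=shot("side")
cv2.imwrite("pics/a.png",np.vstack([a,b])[:,:,::-1][:, :])
im=np.hstack([a,b]);cv2.imwrite("pics/a.png",cv2.resize(np.vstack([a]),(800,600),interpolation=cv2.INTER_CUBIC)[:,:,::-1]);cv2.imwrite("pics/b.png",b[:,:,::-1])
for cam in("top","side"):
  for n in Z:
    r=eyes.place_of(cam,n)[:3]
    for k in r: print(cam,n,np.round(k["xy"]),round(k["conf"],2),np.round(ray(cam,k["xy"],Z[n])[:2],3))
s=robot.read_state();print(s["tool_pos"],s["orientation"],s["opening"],s["t"],getattr(robot,"grip_point_offset",None))
E
```

```text
top wheel_center [241. 203.] 0.76 [0.57  0.029]
top gap [267. 215.] 0.96 [ 0.534 -0.044]
top index [250. 229.] 0.83 [0.496 0.002]
top lens_pivot [328. 204.] 0.82 [ 0.542 -0.201]
top lens_pivot [376. 272.] 0.63 [ 0.37 -0.31]
top lens_arm [307. 159.] 0.61 [ 0.663 -0.151]
top lens_arm [294. 151.] 0.28 [ 0.685 -0.118]
top lens [293. 130.] 0.8 [ 0.745 -0.118]
top lens [290. 178.] 0.6 [ 0.616 -0.106]
top lens [180. 172.] 0.37 [0.637 0.184]
top peg0 [291. 181.] 0.96 [ 0.621 -0.11 ]
top peg0 [221. 154.] 0.94 [0.702 0.08 ]
top peg0 [190. 222.] 0.89 [0.512 0.166]
top peg1 [291. 181.] 0.96 [ 0.621 -0.11 ]
top peg1 [221. 154.] 0.94 [0.702 0.08 ]
top peg1 [190. 222.] 0.89 [0.512 0.166]
top peg2 [291. 181.] 0.96 [ 0.621 -0.11 ]
top peg2 [221. 154.] 0.94 [0.702 0.08 ]
top peg2 [190. 222.] 0.89 [0.512 0.166]
top peg3 [291. 181.] 0.96 [ 0.621 -0.11 ]
top peg3 [221. 154.] 0.94 [0.702 0.08 ]
top peg3 [190. 222.] 0.89 [0.512 0.166]
top tub [237. 207.] 0.66 [0.559 0.04 ]
top tub [148. 199.] 0.54 [0.585 0.291]
top tub [159. 256.] 0.54 [0.425 0.257]
side wheel_center [198. 335.] 0.73 [ 0.366 -0.393]
side w
[... 431 characters left out ...]
428 -0.023]
side peg0 [232. 168.] 0.9 [0.525 0.178]
side peg0 [295. 180.] 0.88 [0.712 0.08 ]
side peg1 [208. 212.] 0.91 [ 0.428 -0.023]
side peg1 [232. 168.] 0.9 [0.525 0.178]
side peg1 [295. 180.] 0.88 [0.712 0.08 ]
side peg2 [208. 212.] 0.91 [ 0.428 -0.023]
side peg2 [232. 168.] 0.9 [0.525 0.178]
side peg2 [295. 180.] 0.88 [0.712 0.08 ]
side peg3 [208. 212.] 0.91 [ 0.428 -0.023]
side peg3 [232. 168.] 0.9 [0.525 0.178]
side peg3 [295. 180.] 0.88 [0.712 0.08 ]
side tub [245. 175.] 0.74 [0.568 0.195]
side tub [201. 184.] 0.67 [0.418 0.173]
side tub [248. 205.] 0.57 [0.552 0.038]
[0.20108431 0.56529242 0.21860028] [ 5.34283356e-01  3.09581550e+00 -9.57860088e-05] 0.09280628255729326 1.2 0.0188
```

View pics/a.png

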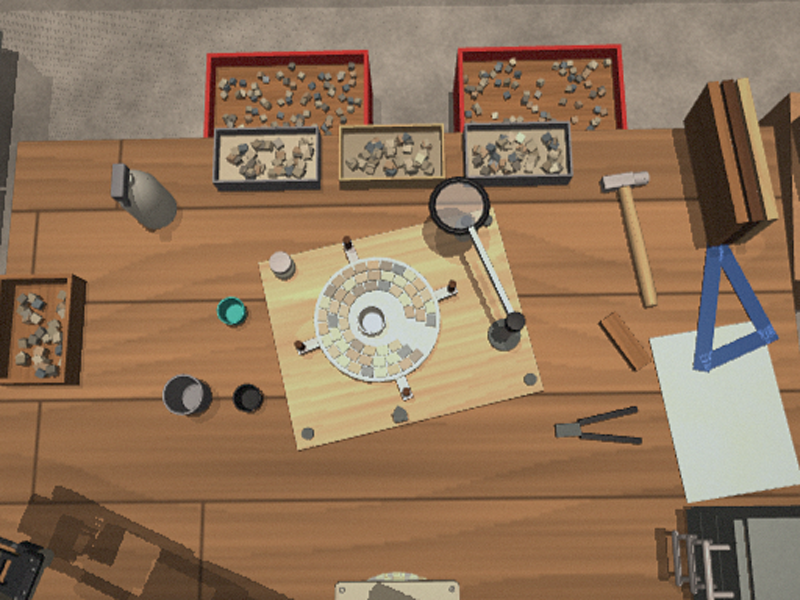

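View pics/b.png

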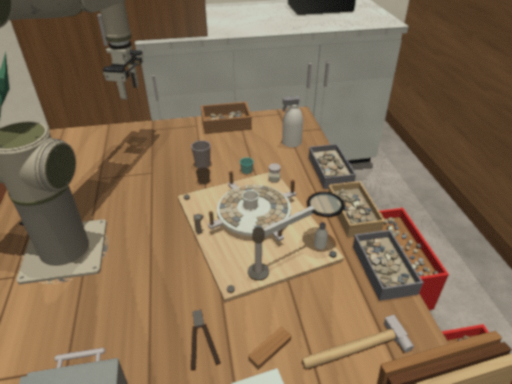

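The tub-like candidates are the white tub at (371,320) in the 800-px top view, the turquoise one at (232,311) and the black one at (248,397). Only the white one stands on the wheel. The gap is at about (415,335) and the index post at about (400,413). I'll fit the geometry and check it in one crop.

```bash
cat >> h.py <<'E'
from scipy.optimize import least_squares
def model(p):
    cx,cy,gap,ind=p; c=np.array([cx,cy,0]); u=lambda a,r,z:c+np.array([r*np.cos(a),r*np.sin(a),z])
    return u
E
python3 - <<'E'
from h import *
obs=[]
for cam in("top","side"):
  im=shot(cam)
  pk=[k["xy"] for k in eyes.place_of(cam,"peg0") if k["conf"]>.5]
  print(cam,[(np.round(p,1),np.round(ray(cam,p,.1)[:2],4)) for p in pk])
  obs+=[(cam,p) for p in pk]
  print({n:[(np.round(k["xy"],1),round(k["conf"],2)) for k in eyes.search_frame(cam,n)[:2] for k in [dict(xy=k["rect"],conf=k["conf"])]] for n in("index","wheel","tub","magnifier","jar","glue")})
def res(p):
    out=[]
    for cam,uv in obs:
        d=[proj(cam,[p[0]+.145*np.cos(p[2]+k*np.pi/2),p[1]+.145*np.sin(p[2]+k*np.pi/2),.1])-uv for k in range(4)]
        out.extend(min(d,key=lambda v:v@v))
    return np.array(out)
s=least_squares(res,[.566,.028,np.radians(22)],loss="soft_l1");print(s.x[:2],np.degrees(s.x[2]),np.round(res(s.x),1))
im=shot("top");cv2.imwrite("pics/c.png",cv2.resize(im[120:290,160:350],(760,680)[:2] if 0 else (670,600),interpolation=cv2.INTER_CUBIC)[:,:,::-1])
E
```

```text
top [(array([288.6, 178.8]), array([ 0.6272, -0.1052])), (array([224.5, 156.2]), array([0.6946, 0.0711])), (array([259. , 247.9]), array([ 0.4391, -0.0212])), (array([188.5, 217.1]), array([0.5251, 0.169 ]))]
{'index': [], 'wheel': [(array([183.3, 152.6, 111.4, 104.2]), 0.92)], 'tub': [(array([138.6, 188.3,  18.7,  17.9]), 0.79), (array([150.8, 247. ,  18.4,  15.9]), 0.73)], 'magnifier': [(array([273.6, 113.4,  64.1,  98.6]), 0.92)], 'jar': [(array([168.9, 160.7,  19.3,  18.4]), 0.62), (array([274.9, 111.9,  62.4, 101.8]), 0.29)], 'glue': [(array([385.5, 201.7,  32.1,  37.5]), 0.71)]}
side [(array([235.7, 167.4]), array([0.537 , 0.1812])), (array([294.9, 179.3]), array([0.7125, 0.0818])), (array([278.9, 221.2]), array([ 0.6194, -0.1007])), (array([210.4, 212.2]), array([ 0.4333, -0.0268]))]
{'index': [(array([178.2, 170.8, 167. , 131.3]), 0.57)], 'wheel': [(array([206.9, 173.3,  88.3,  68.2]), 0.77)], 'tub': [(array([249.2, 193.6,  94.6,  50.9]), 0.75), (array([244.7, 191. ,  14.4,  16.4]), 0.7)], 'magnifier': [(array([252. , 189.9,  92.5,  56. ]), 0.72), (array([177.1, 170.1, 169.4, 133.5]), 0.22)], 'jar': [(array([268.6, 164.5,  15.1,  16.6]), 0.78)], 'glue': [(array([191.4, 138. ,  17.8,  31.8]), 0.67), (array([313.3, 222.7,  12.5,  29.8]), 0.55)]}
[0.57406724 0.03043779] 19.62818122840948 [ 0.4  1.6 -2.9 -5.5 -1.1  0.6  0.7 -0.1 -2.9  2.9 -0.4  0.6  1.6  1.1
  1.1 -2.1]
```

View pics/c.png

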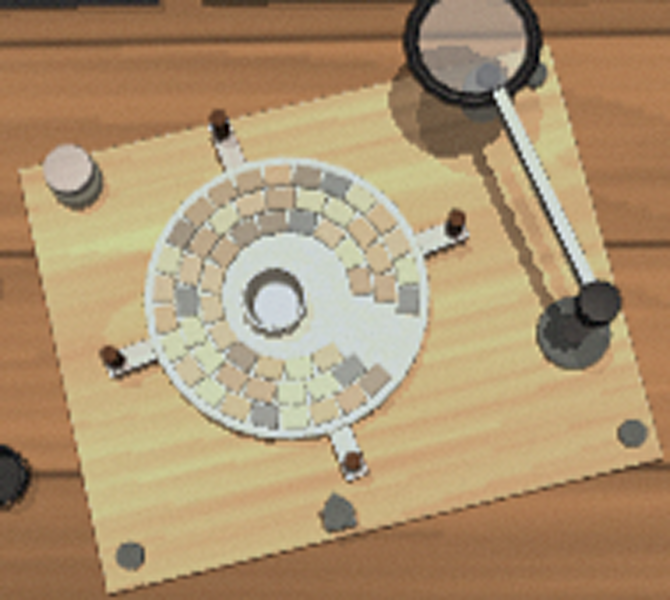

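The crop shows the gap at lower right (365,325), the index post at (339,510) and the pegs at (219,118), (456,216), (351,459) and (111,353). The tub in the middle is the white one.

```bash
python3 - <<'E'
from h import *
def C(x,y,z): return ray("top",(160+x/3.526-.4,120+y/3.526-.4),z)[:2]
c=C(286.5,298,.055);print("disc",c)
for x,y in[(219,117),(456,215),(351,462),(111,352)]:
    p=C(x,y,.1);d=p-c;print("peg",p,np.hypot(*d),np.degrees(np.arctan2(d[1],d[0])))
for z in(.08,.05,.018):
    p=C(339,510,z);d=p-c;print("post",z,p,np.hypot(*d),np.degrees(np.arctan2(d[1],d[0])))
a=[C(*q,.018) for q in[(20,172),(107,592),(662,460),(547,42)]]
for i in range(4):
    d=a[(i+1)%4]-a[i];print("edge",a[i],np.hypot(*d),np.degrees(np.arctan2(d[1],d[0])))
p=C(599,301,.176);l=C(473,38,.161);d=l-p;print("pivot",p,"lens",l,np.hypot(*d),np.degrees(np.arctan2(d[1],d[0])))
print("jar",C(70,165,.073))
c_=eyes.calibration("top");print("cam",-np.array(c_["R"]).T@c_["t"])
E
```

```text
disc [0.56654571 0.02852225]
peg [0.70458601 0.07884315] 0.14692622742498956 20.028707806312926
peg [ 0.62220463 -0.10593525] 0.14552227857272967 -67.51280486149443
peg [ 0.4318833  -0.02145392] 0.1436369856145434 -159.6390070876344
peg [0.51861311 0.16192573] 0.14175338126062434 109.7636419529118
post 0.08 [ 0.39688016 -0.01162501] 0.17435080714042162 -166.68719930076804
post 0.05 [ 0.39820039 -0.01122211] 0.1729733004487474 -166.71637182991216
post 0.018 [ 0.39960864 -0.01079235] 0.1715040102235562 -166.7480057120408
edge [0.6836797 0.2529892] 0.3551293948011638 -167.3368813610355
edge [0.33718853 0.17513837] 0.45705479018147616 -77.49990002299131
edge [ 0.43611407 -0.27108222] 0.3619917134641224 12.643855840556645
edge [ 0.7893273  -0.19184579] 0.4572084725820236 103.36013158704438
pivot [ 0.53972548 -0.20263307] lens [ 0.74525813 -0.11861228] 0.22204315322614512 22.234513763315668
jar [0.67459635 0.20109983]
cam [ 0.34119887 -0.02861763  1.3452618 ]
```

>>> apply_moves(steps=[0, 0, 0, 0, 0, -0.82, 0, 0, 0, 0, 0, 0, -0.82, 0, 0, 0, 0, 0, 0, -0.82, 0, 0, 0, 0, 0, 0, -0.82, 0, -0.65, -0.95, 0, 0, 0, 0, 0, -0.65, -0.95, 0, 0, 0, 0, 0, -0.65, -0.95, 0, 0, 0, 0, 0, -0.65, -0.95, 0, 0, 0, 0, 0, -0.65, -0.95, 0, 0, 0, 0, 0, -0.65, -0.95, 0, 0, 0, 0, 0, -0.65, -0.95, 0, 0, 0, 0, 0, 0, 0, 0, 0, 0, 0, 0])

```text
t: 3.05
tool_pos: [0.3409, 0.362, 0.2189]
orientation: [0.004, 3.14, -0.003]
force: [-0.6, -1.0, 0.3]
opening: 0.0177
gripper_force: 0.0
```

>>> apply_moves(steps=[-0.64, -0.95, 0, 0, 0, 0, 0, -0.64, -0.95, 0, 0, 0, 0, 0, -0.64, -0.95, 0, 0, 0, 0, 0, -0.64, -0.95, 0, 0, 0, 0, 0, -0.64, -0.95, 0, 0, 0, 0, 0, -0.64, -0.95, 0, 0, 0, 0, 0, -0.64, -0.95, 0, 0, 0, 0, 0, 0, 0, 0.8, 0, 0, 0, 0, 0, 0, 0.8, 0, 0, 0, 0, 0, 0, 0.8, 0, 0, 0, 0, 0, 0, 0.8, 0, 0, 0, 0, 0, 0, 0, 0, 0, 0, 0])

```text
t: 4.05
tool_pos: [0.4692, 0.1663, 0.1174]
orientation: [0.002, -3.134, 0.003]
force: [-0.5, -0.5, -0.3]
opening: 0.0005
gripper_force: 0.0
```

```bash
python3 - <<'E'
from h import *
s=robot.read_state();print(s["tool_pos"],s["opening"])
a=shot("top")[150:270,150:310];b=shot("side")[140:240,180:330]
cv2.imwrite("pics/d.png",np.hstack([cv2.resize(a,(400,300),interpolation=cv2.INTER_CUBIC),cv2.resize(b,(400,300),interpolation=cv2.INTER_CUBIC)])[:,:,::-1])
E
```

```text
[0.46922328 0.16626185 0.11740137] 0.0005364660357344091
```

View pics/d.png

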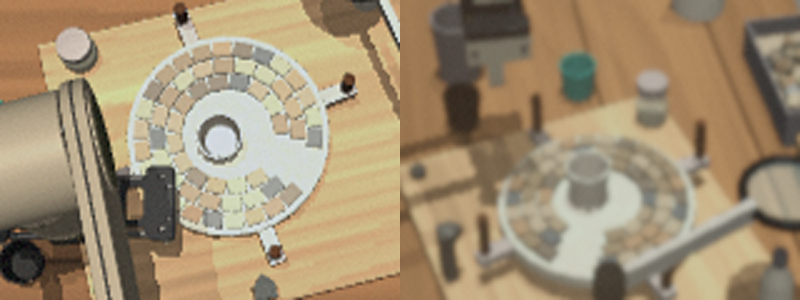

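The side view has the fingertip at (492,75), well short of the left peg at (537,105), so it's clear to descend and push.

>>> apply_moves(steps=[0, 0, 0.55, 0, 0, 0, 0, 0, 0, 0.55, 0, 0, 0, 0, 0, 0, 0.5, 0, 0, 0, 0, 0, 0, 0, 0, 0, 0, 0, -0.3, 0, 0, 0, 0, 0, 0, -0.3, 0, 0, 0, 0, 0, 0, -0.2, 0, 0, 0, 0, 0, 0, -0.2, 0, 0, 0, 0, 0, 0, -0.2, 0, 0, 0, 0, 0, 0, -0.2, 0, 0, 0, 0, 0, 0, -0.2, 0, 0, 0, 0, 0, 0, 0, 0, 0, 0, 0, 0, 0])

```text
t: 5.15
tool_pos: [0.5219, 0.1667, 0.0748]
orientation: [-0.002, 3.141, -0.0]
force: [0.6, 0.0, -0.4]
opening: 0.0005
gripper_force: 0.0
```

>>> apply_moves(steps=[-0.2, 0, 0, 0, 0, 0, 0, -0.2, 0, 0, 0, 0, 0, 0, -0.2, 0, 0, 0, 0, 0, 0, -0.2, 0, 0, 0, 0, 0, 0, -0.2, 0, 0, 0, 0, 0, 0, -0.2, 0, 0, 0, 0, 0, 0, -0.2, 0, 0, 0, 0, 0, 0, -0.2, 0, 0, 0, 0, 0, 0, -0.2, 0, 0, 0, 0, 0, 0, 0, 0, 0, 0, 0, 0, 0])

```text
t: 5.98
tool_pos: [0.576, 0.1667, 0.0748]
orientation: [-0.002, 3.141, -0.0]
force: [-0.1, -0.1, -0.5]
opening: 0.0003
gripper_force: 0.0
```

```bash
cat >> h.py <<'E'
c0=np.array([.5675,.0284])
def pegs(p0):
    for cam in("top","side"):
        shot(cam)
        for k in eyes.place_of(cam,"peg0"):
            if k["conf"]>.5:
                d=ray(cam,k["xy"],.1)[:2]-c0; print(cam,np.round(k["xy"]),round(np.hypot(*d),3),"ang",round(np.degrees(np.arctan2(d[1],d[0])),1),"mod",round((np.degrees(np.arctan2(d[1],d[0])))%90,1))
        for k in eyes.place_of(cam,"gap")[:1]:
            d=ray(cam,k["xy"],.055)[:2]-c0; print(cam,"gap",round(k["conf"],2),np.round(k["xy"],1),round(np.degrees(np.arctan2(d[1],d[0])),1))
E
python3 - <<'E'
from h import *
s=robot.read_state();print(s["tool_pos"],s["force"]);pegs(0)
E
```

```text
[0.5759826  0.16674896 0.07477831] [-0.12043506 -0.08137613 -0.48511325]
top [228. 253.] 0.146 ang 167.0 mod 77.0
top [295. 206.] 0.15 ang -96.6 mod 83.4
side [254. 227.] 0.142 ang -99.1 mod 80.9
side [302. 193.] 0.15 ang -7.1 mod 82.9
side [206. 198.] 0.141 ang 174.5 mod 84.5
side [258. 168.] 0.141 ang 73.5 mod 73.5
side gap 0.57 [235.9 220.6] -138.0
```

>>> apply_moves(steps=[-0.2, -0.04, 0, 0, 0, 0, 0, -0.2, -0.04, 0, 0, 0, 0, 0, -0.2, -0.04, 0, 0, 0, 0, 0, -0.2, -0.04, 0, 0, 0, 0, 0, -0.2, -0.04, 0, 0, 0, 0, 0, -0.2, -0.04, 0, 0, 0, 0, 0, -0.1, 0, 0, 0, 0, 0, 0, 0, 0, 0, 0, 0, 0, 0, 0, 0, 0, 0, 0, 0, 0])

```text
t: 7.03
tool_pos: [0.614, 0.1599, 0.0746]
orientation: [-0.002, 3.141, 0.0]
force: [-0.1, 0.3, -0.2]
opening: 0.0004
gripper_force: 0.0
```

```bash
python3 - <<'E'
from h import *
s=robot.read_state();print(s["tool_pos"],s["force"]);pegs(0)
a=shot("top");cv2.imwrite("pics/e.png",cv2.resize(a[120:290,160:350],(670,600),interpolation=cv2.INTER_CUBIC)[:,:,::-1])
E
```

```text
[0.61404291 0.15988668 0.07464949] [-0.05046894  0.30757055 -0.19387853]
top [266. 154.] 0.149 ang -29.1 mod 60.9
top [287. 220.] 0.138 ang -113.2 mod 66.8
top [217. 250.] 0.146 ang 154.7 mod 64.7
top gap 0.78 [249.2 230. ] -163.1
side [210. 187.] 0.139 ang 153.5 mod 63.5
side [257. 233.] 0.165 ang -95.7 mod 84.3
side [239. 229.] 0.155 ang -114.0 mod 66.0
side [301. 200.] 0.147 ang -20.3 mod 69.7
side [269. 164.] 0.172 ang 62.1 mod 62.1
side gap 0.8 [233.  210.9] -171.0
```

View pics/e.png

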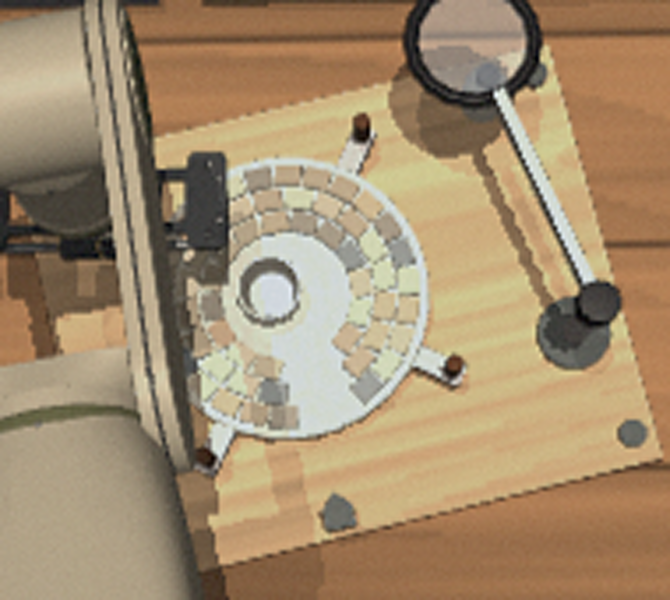

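The gap is now near (315,395) and still has to come a few degrees clockwise towards the post at (338,510). I'll push most of the way, back off and measure without the occlusion.

>>> apply_moves(steps=[-0.12, -0.03, 0, 0, 0, 0, 0, -0.12, -0.03, 0, 0, 0, 0, 0, -0.11, -0.03, 0, 0, 0, 0, 0, -0.08, 0, 0, 0, 0, 0, 0, 0, 0, 0, 0, 0, 0, 0, 0, 0, 0, 0, 0, 0, 0])

```text
t: 7.88
tool_pos: [0.6271, 0.1572, 0.0747]
orientation: [-0.002, 3.141, 0.001]
force: [0.2, 0.2, 0.8]
opening: 0.001
gripper_force: 0.0
```

>>> apply_moves(steps=[0.3, 0, 0, 0, 0, 0, 0, 0.7, 0, 0, 0, 0, 0, 0, 0.7, 0, 0, 0, 0, 0, 0, 0.3, 0.9, -0.5, 0, 0, 0, 0, 0, 1, -0.9, 0, 0, 0, 0, 0, 1, -0.9, 0, 0, 0, 0, 0, 1, -0.9, 0, 0, 0, 0, 0, 1, 0, 0, 0, 0, 0, 0, 1, 0, 0, 0, 0, 0, 0, 1, 0, 0, 0, 0, 0, 0, 0, 0, 0, 0, 0, 0])

```text
t: 8.8
tool_pos: [0.5651, 0.3695, 0.1708]
orientation: [-0.009, 3.141, 0.004]
force: [0.5, 1.3, -0.0]
opening: 0.0003
gripper_force: 0.0
```

```bash
python3 - <<'E'
from h import *
s=robot.read_state();print(s["tool_pos"],s["force"]);pegs(0)
a=shot("top");cv2.imwrite("pics/f.png",cv2.resize(a[120:290,160:350],(670,600),interpolation=cv2.INTER_CUBIC)[:,:,::-1])
E
```

```text
[0.56508996 0.36952297 0.17084156] [ 0.46050396  1.25190198 -0.01718295]
top [193. 175.] 0.15 ang 60.0 mod 60.0
top [216. 246.] 0.139 ang 151.6 mod 61.6
top [286. 228.] 0.143 ang -121.3 mod 58.7
top [270. 157.] 0.149 ang -33.8 mod 56.2
top gap 0.93 [247.6 231. ] -166.8
side [209. 186.] 0.144 ang 151.6 mod 61.6
side [299. 206.] 0.145 ang -30.8 mod 59.2
side [270. 170.] 0.142 ang 57.3 mod 57.3
side [236. 227.] 0.147 ang -118.6 mod 61.4
side gap 0.72 [229.9 215.1] -160.0
```

View pics/f.png

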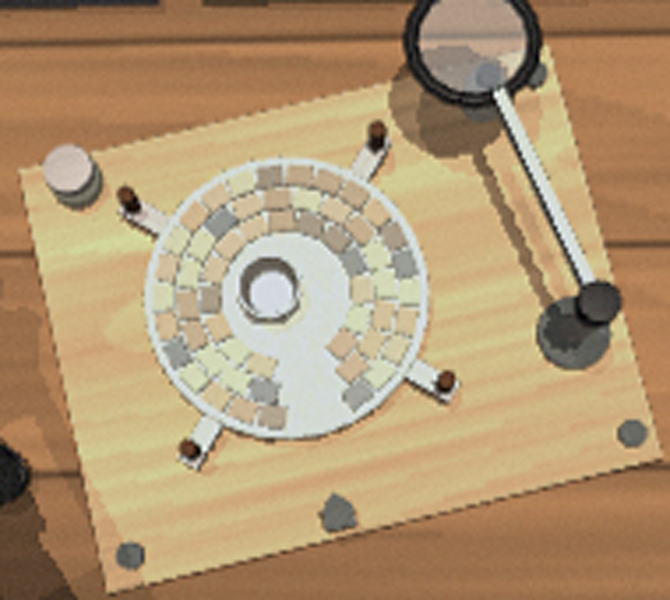

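The gap at (310,390) now points almost exactly at the post (338,512). I'll measure the residual with a polar unwrap.

```bash
cat >> h.py <<'E'
def polar(im,c):
    A=np.radians(np.arange(-260,100,.5));G={}
    def samp(r,z,A):
        X=np.array([[c[0]+r*np.cos(a),c[1]+r*np.sin(a),z] for a in A]);uv=np.array([proj("top",x) for x in X],np.float32)
        return cv2.remap(im,uv[:,0][None],uv[:,1][None],cv2.INTER_LINEAR)[0].astype(float)
    return A,samp
def gapang(im,c):
    A,s=polar(im,c); w=np.mean([(s(r,.056,A).min(1)>190) for r in np.arange(.062,.104,.004)],0)
    ws=cv2.GaussianBlur(w[None],(31,1),0)[0];i=ws.argmax();m=(abs(np.degrees(A-A[i]))<25)
    return np.degrees((A*w**2)[m].sum()/(w**2)[m].sum()),w[m]
def blobs(im,lo,box):
    pass
def postpeg(im,c):
    out=[]
    g=im.max(2).astype(np.uint8)
    n,l,st,ce=cv2.connectedComponentsWithStats((g<110).astype(np.uint8))
    for i in range(1,n):
        if 5<st[i,4]<150 and 170<ce[i,0]<345 and 140<ce[i,1]<280:
            d=ray("top",ce[i],.085)[:2]-c;out.append((np.round(ce[i],1),int(st[i,4]),round(np.hypot(*d),4),round(np.degrees(np.arctan2(d[1],d[0])),1)))
    return out
E
python3 - <<'E'
from h import *
im=shot("top")
# disc centre: fit from white rim pixels
for c in([.5665,.0285],[.5675,.0284],[.5665,.0265]):
    g,w=gapang(im,np.array(c));print(c,"gap",g)
print(np.round(w,1)[::3])
for o in postpeg(im,np.array([.567,.0285])):print(o)
E
```

```text
Traceback (most recent call last):
  File "h.py", line 35, in gapang
    A,s=polar(im,c); w=np.mean([(s(r,.056,A).min(1)>190) for r in np.arange(.062,.104,.004)],0)
                                 ~^^^^^^^^^^
  File "h.py", line 31, in samp
    X=np.array([[c[0]+r*np.cos(a),c[1]+r*np.sin(a),z] for a in A]);uv=np.array([proj("top",x) for x in X],np.float32)
                                                                                ~~~~^^^^^^^^^
  File "h.py", line 8, in proj
    c=eyes.calibration(cam);K,R,t=map(np.array,(c["K"],c["R"],c["t"]))
ValueError: time passes only in moves, steps and waits
```

```bash
python3 - <<'E'
s=open("h.py").read().replace("c=eyes.calibration(cam)","c=cal(cam)").replace("def ray","from functools import cache\n@cache\ndef cal(n): return eyes.calibration(n)\ndef ray",1)
open("h.py","w").write(s)
E
python3 - <<'E'
from h import *
im=shot("top")
for c in([.5665,.0285],[.5675,.0284],[.5665,.0265]):
    g,w=gapang(im,np.array(c));print(c,"gap",g)
print(np.round(w,1)[::3])
for o in postpeg(im,np.array([.567,.0285])):print(o)
E
```

```text
[0.5665, 0.0285] gap -165.6298139900445
[0.5675, 0.0284] gap -166.02114054547823
[0.5665, 0.0265] gap -167.15747096092926
[0.  0.  0.1 0.  0.1 0.2 0.2 0.2 0.4 0.5 0.5 0.7 1.  1.  1.  1.  1.  1.
 1.  1.  1.  1.  1.  1.  1.  1.  1.  1.  1.  1.  0.8 0.5 0.5 0.4]
(array([266.3, 158.4]), 34, np.float64(0.1438), np.float64(-30.9))
(array([183.1, 173.9]), 50, np.float64(0.1799), np.float64(62.6))
(array([196.3, 176.5]), 35, np.float64(0.1435), np.float64(58.7))
(array([341.5, 189. ]), 20, np.float64(0.2815), np.float64(-83.4))
(array([234.9, 196.6]), 55, np.float64(0.0217), np.float64(43.8))
(array([284.2, 228.6]), 38, np.float64(0.1406), np.float64(-122.3))
(array([338.7, 242.1]), 39, np.float64(0.2887), np.float64(-113.2))
(array([213.6, 247. ]), 23, np.float64(0.1428), np.float64(149.0))
(array([255.9, 265.5]), 46, np.float64(0.1782), np.float64(-166.9))
(array([196.6, 276.9]), 44, np.float64(0.2343), np.float64(149.5))
```

>>> apply_moves(steps=[0, -1, 0, 0, 0, 0, 0, 0, -1, 0, 0, 0, 0, 0, 0, -1, 0, 0, 0, 0, 0, 0, -1, 0.9, 0, 0, 0, 0, 0, -1, 0.9, 0, 0, 0, 0, 0, -1, 0.9, 0, 0, 0, 0, -0.3, -0.9, 0.5, 0, 0, 0, 0, -0.7, 0, 0, 0, 0, 0, 0, -0.6, 0, 0, 0, 0, 0, 0, -0.2, 0, 0, 0, 0, 0, 0, 0, 0, 0, 0, 0, 0, 0, 0, 0, 0, 0, 0, 0, 0])

```text
t: 10.25
tool_pos: [0.6204, 0.157, 0.0748]
orientation: [0.002, -3.141, -0.0]
force: [-0.3, 0.2, -0.2]
opening: 0.001
gripper_force: 0.0
```

>>> apply_moves(steps=[-0.14, 0, 0, 0, 0, 0, 0, -0.08, 0, 0, 0, 0, 0, 0, -0.05, 0, 0, 0, 0, 0, 0, 0, 0, 0, 0, 0, 0, 0, 0, 0, 0, 0, 0, 0, 0])

```text
t: 10.67
tool_pos: [0.6286, 0.1573, 0.0747]
orientation: [-0.003, 3.141, 0.0]
force: [-1.4, -0.4, 0.7]
opening: 0.0005
gripper_force: 0.1
```

>>> apply_moves(steps=[0.3, 0, 0, 0, 0, 0, 0, 0.7, 0, 0, 0, 0, 0, 0, 0, 0, -1, 0, 0, -0.7, 0, 0, 0, -1, 0, 0, -0.7, 0, 0, 0, -1, 0, 0, -0.7, 0, 0, 0, -1, 0, 0, 0, 0, 0, 0, -1, 0, 0, 0, 0, 0, 0, -0.9, 0, 0, 0, 0, 0, 0, 0, 0, 0, 0, 0])

```text
t: 11.42
tool_pos: [0.6014, 0.1577, 0.2596]
orientation: [-0.347, 3.111, 0.001]
force: [-0.4, 0.2, 0.7]
opening: 0.0005
gripper_force: 0.0
```

```bash
python3 - <<'E'
from h import *
s=robot.read_state();print(s["tool_pos"],s["orientation"])
from scipy.spatial.transform import Rotation as Ro
R=Ro.from_rotvec(s["orientation"]).as_matrix();print(R.round(3))
piv=np.array([.5397,-.2026]);P=np.array(s["tool_pos"][:2])
def f(th,extra=0):
    t=np.radians(th);p=np.radians(103.2-th);d=.005+.0175*np.sin(p)+.0075*np.cos(p)+extra
    return piv+.13*np.array([np.cos(t),np.sin(t)])+d*np.array([np.sin(t),-np.cos(t)])
prev=P
for th,e in[(22,.03),(22,.002)]+[(k,0) for k in range(28,100,6)]+[(98,0),(103.2,0)]:
    q=f(th,e);d=R[:2,:2].T@(q-prev)/.03;print(th,q.round(4),"tool d",d.round(2));prev=q
E
```

```text
[0.60144144 0.15774535 0.259628  ] [-3.46568599e-01  3.11143923e+00  1.17525586e-03]
[[-0.975 -0.22   0.011]
 [-0.22   0.975  0.002]
 [-0.011 -0.    -1.   ]]
22 [ 0.6803 -0.2035] tool d [  0.09 -12.32]
22 [ 0.6698 -0.1775] tool d [0.15 0.92]
28 [ 0.6657 -0.1626] tool d [0.02 0.51]
34 [ 0.6609 -0.1498] tool d [0.06 0.45]
40 [ 0.6547 -0.1374] tool d [0.11 0.45]
46 [ 0.6471 -0.1256] tool d [0.16 0.44]
52 [ 0.6381 -0.1145] tool d [0.21 0.43]
58 [ 0.6278 -0.1044] tool d [0.26 0.41]
64 [ 0.6163 -0.0953] tool d [0.31 0.38]
70 [ 0.6038 -0.0876] tool d [0.35 0.34]
76 [ 0.5902 -0.0812] tool d [0.39 0.31]
82 [ 0.5759 -0.0764] tool d [0.43 0.26]
88 [ 0.5611 -0.0733] tool d [0.46 0.21]
94 [ 0.5458 -0.0719] tool d [0.49 0.16]
98 [ 0.5355 -0.0719] tool d [0.33 0.07]
103.2 [ 0.5222 -0.0732] tool d [0.44 0.06]
```

>>> apply_moves(steps=[0, -1, 0, 0, 0, 0, 0, 0, -1, 0, 0, 0, 0, 0, 0, -1, 0, 0, 0, 0, 0, 0, -1, 0, 0, 0, 0, 0, 0, -1, 0, 0, 0, 0, 0, 0, -1, 0, 0, 0, 0, 0, 0, -1, 0, 0, 0, 0, 0, 0, -1, 0, 0, 0, 0, 0, 0, -1, 0, 0, 0, 0, 0, 0, -1, 0, 0, 0, 0, 0, 0, -1, 0, 0, 0, 0, 0, 0, -1, 0, 0, 0, 0, 0])

```text
t: 12.42
tool_pos: [0.6778, -0.1954, 0.2511]
orientation: [0.348, -3.122, -0.0]
force: [0.7, 0.6, 0.0]
opening: 0.0006
gripper_force: 0.0
```

>>> apply_moves(steps=[0.09, -0.4, 0, 0, 0, 0, 0, 0, 0, 0, 0, 0, 0, 0])

```text
t: 12.58
tool_pos: [0.6772, -0.2094, 0.2505]
orientation: [0.342, -3.122, 0.0]
force: [-0.8, -0.4, -0.1]
opening: 0.0008
gripper_force: 0.0
```

```bash
python3 - <<'E'
from h import *
im=shot("top");shot("side")
print(robot.read_state()["tool_pos"]);
c=np.array([.567,.0285]);print(gapang(im,c)[0])
for o in postpeg(im,c):print(o)
E
```

```text
[ 0.67757451 -0.20589057  0.25113055]
-166.62228000547418
(array([308.5, 142.5]), 11, np.float64(0.2559), np.float64(-49.1))
(array([267. , 158.5]), 36, np.float64(0.1444), np.float64(-31.6))
(array([310. , 161.1]), 34, np.float64(0.2263), np.float64(-59.9))
(array([301., 163.]), 13, np.float64(0.202), np.float64(-57.5))
(array([183.2, 173.7]), 59, np.float64(0.18), np.float64(62.5))
(array([197.1, 177.9]), 49, np.float64(0.1394), np.float64(59.7))
(array([234.7, 196.6]), 60, np.float64(0.022), np.float64(44.8))
(array([276.5, 196. ]), 13, np.float64(0.1013), np.float64(-81.2))
(array([240., 209.]), 7, np.float64(0.0193), np.float64(176.6))
(array([275.5, 207. ]), 6, np.float64(0.0977), np.float64(-99.0))
(array([263.9, 231.7]), 9, np.float64(0.1044), np.float64(-142.5))
(array([213.3, 246.8]), 30, np.float64(0.1429), np.float64(148.7))
(array([261.4, 257.4]), 9, np.float64(0.1623), np.float64(-159.9))
(array([196.9, 276.8]), 40, np.float64(0.2337), np.float64(149.6))
```

>>> apply_moves(steps=[0, 0, 0.9, 0, 0, 0, 0, 0, 0, 0.9, 0, 0, 0, 0, 0, 0, 0.9, 0, 0, 0, 0, 0, 0, 0.9, 0, 0, 0, 0, 0, 0, 0, 0, 0, 0, 0, 0, 0, 0, 0, 0, 0, 0])

```text
t: 13.18
tool_pos: [0.6765, -0.204, 0.142]
orientation: [0.35, -3.118, -0.004]
force: [0.1, -0.2, -0.0]
opening: 0.0003
gripper_force: 0.0
```

```bash
python3 - <<'E'
from h import *
print(robot.read_state()["tool_pos"])
a=shot("top")[110:230,230:390];b=shot("side")[170:270,220:370]
cv2.imwrite("pics/g.png",np.hstack([cv2.resize(a,(400,300),interpolation=cv2.INTER_CUBIC),cv2.resize(b,(400,300),interpolation=cv2.INTER_CUBIC)])[:,:,::-1])
E
```

```text
[ 0.67650277 -0.20400768  0.14196622]
```

View pics/g.png

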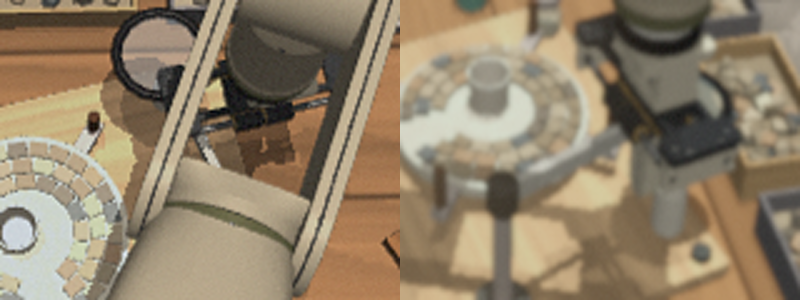

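The side view has the finger at (668,200), on the near (−y) side of the swing arm. I'll push along the arc.

>>> apply_moves(steps=[0.05, 0.4, 0, 0, 0, 0, 0, 0.05, 0.4, 0, 0, 0, 0, 0, 0, 0.3, 0, 0, 0, 0, 0, 0, 0.3, 0, 0, 0, 0, 0, 0.03, 0.23, 0, 0, 0, 0, 0, 0.03, 0.23, 0, 0, 0, 0, 0, 0.06, 0.22, 0, 0, 0, 0, 0, 0.06, 0.22, 0, 0, 0, 0, 0, 0.08, 0.22, 0, 0, 0, 0, 0, 0.08, 0.22, 0, 0, 0, 0, 0, 0.1, 0.22, 0, 0, 0, 0, 0, 0.1, 0.22, 0, 0, 0, 0, 0])

```text
t: 14.28
tool_pos: [0.6375, -0.1171, 0.1434]
orientation: [0.347, -3.122, -0.0]
force: [1.4, -1.3, -0.8]
opening: 0.0008
gripper_force: 0.8
```

>>> apply_moves(steps=[0.13, 0.2, 0, 0, 0, 0, 0, 0.13, 0.2, 0, 0, 0, 0, 0, 0.15, 0.19, 0, 0, 0, 0, 0, 0.15, 0.19, 0, 0, 0, 0, 0, 0.18, 0.17, 0, 0, 0, 0, 0, 0.18, 0.17, 0, 0, 0, 0, 0, 0.2, 0.15, 0, 0, 0, 0, 0, 0.2, 0.15, 0, 0, 0, 0, 0, 0, 0, 0, 0, 0, 0, 0])

```text
t: 15.03
tool_pos: [0.5888, -0.0839, 0.1435]
orientation: [0.348, -3.121, -0.001]
force: [-0.4, 0.3, 0.2]
opening: 0.0007
gripper_force: 0.0
```

```bash
python3 - <<'E'
from h import *
print(robot.read_state()["tool_pos"])
for cam in("top","side"):
  shot(cam)
  for n in("lens","lens_arm","lens_pivot"):
    for k in eyes.place_of(cam,n)[:1]: print(cam,n,np.round(k["xy"]),round(k["conf"],2),np.round(ray(cam,k["xy"],Z[n])[:2],3))
E
```

```text
[ 0.5887764  -0.08389704  0.14353443]
top lens [248. 191.] 0.79 [0.583 0.005]
top lens_arm [128. 252.] 0.7 [0.428 0.311]
top lens_pivot [324. 203.] 0.74 [ 0.546 -0.191]
side lens [260. 185.] 0.96 [ 0.584 -0.005]
side lens_arm [260. 202.] 0.56 [ 0.565 -0.093]
side lens_pivot [256. 234.] 0.57 [ 0.533 -0.212]
```

>>> apply_moves(steps=[0.2, 0.14, 0, 0, 0, 0, 0, 0.2, 0.14, 0, 0, 0, 0, 0, 0.22, 0.12, 0, 0, 0, 0, 0, 0.22, 0.1, 0, 0, 0, 0, 0, 0.22, 0.1, 0, 0, 0, 0, 0, 0.22, 0.08, 0, 0, 0, 0, 0, 0.22, 0.06, 0, 0, 0, 0, 0, 0.15, 0.04, 0, 0, 0, 0, 0, 0, 0, 0, 0, 0, 0, 0, 0, 0, 0, 0, 0, 0, 0])

```text
t: 16.27
tool_pos: [0.5363, -0.0727, 0.1436]
orientation: [0.347, -3.122, -0.0]
force: [-0.9, -0.5, -0.1]
opening: 0.0005
gripper_force: 0.0
```

```bash
python3 - <<'E'
from h import *
print(robot.read_state()["tool_pos"])
for cam in("top","side"):
 for i in range(2):
  shot(cam)
  for n in("lens","lens_pivot"):
    for k in eyes.place_of(cam,n)[:1]: print(cam,n,np.round(k["xy"]),round(k["conf"],2),np.round(ray(cam,k["xy"],Z[n])[:2],4))
E
```

```text
[ 0.53630411 -0.07269725  0.14364939]
top lens [244. 221.] 0.64 [0.5033 0.0163]
top lens_pivot [328. 203.] 0.97 [ 0.5464 -0.1987]
top lens [242. 221.] 0.64 [0.505 0.022]
top lens_pivot [326. 204.] 0.98 [ 0.5441 -0.1943]
side lens [234. 186.] 0.88 [0.5086 0.0032]
side lens_pivot [258. 236.] 0.98 [ 0.5364 -0.2203]
side lens [234. 187.] 0.66 [0.5079 0.0019]
side lens_pivot [257. 231.] 0.97 [ 0.5377 -0.2022]
```

>>> apply_moves(steps=[0.15, 0.02, 0, 0, 0, 0, 0, 0.13, 0.02, 0, 0, 0, 0, 0, 0.08, 0, 0, 0, 0, 0, 0, 0, 0, 0, 0, 0, 0, 0, 0, 0, 0, 0, 0, 0, 0])

```text
t: 17.28
tool_pos: [0.5256, -0.074, 0.1437]
orientation: [0.347, -3.122, -0.0]
force: [0.8, -0.4, -0.5]
opening: 0.0002
gripper_force: 0.0
```

>>> apply_moves(steps=[-0.5, 0, 0, 0, 0, 0, 0, -0.8, 0, 0, 0, 0, 0, 0, -0.5, 0, -0.8, 0, 0, 0, 0, 0, 0, -1, 0, 0, 0, 0, 0, 0, -1, 0, 0, 0, 0, 0, 0, -1, 0, 0, 0, 0, 0, -1, 0, 0, 0, 0, 0, 0, -1, 0, 0, 0, 0, 0, 0, -1, 0, 0, 0, 0, 0, 0, -1, 0, 0, 0, 0, 0, 0, -1, 0, 0, 0, 0, 0, 0, -1, 0, 0, 0, 0, 0])

```text
t: 18.28
tool_pos: [0.6182, -0.2391, 0.2575]
orientation: [0.348, -3.122, -0.0]
force: [1.0, -0.2, 0.6]
opening: 0.0004
gripper_force: 0.0
```

>>> apply_moves(steps=[0, -1, 0, 0, 0, 0, 0, 0, -1, 0, 0, 0, 0, 0, 0, -1, 0, 0, 0, 0, 0, 0, 0, 0, 0, 0, 0, 0])

```text
t: 18.62
tool_pos: [0.637, -0.3308, 0.2555]
orientation: [0.341, -3.121, 0.001]
force: [-0.5, 0.4, 0.1]
opening: 0.0003
gripper_force: 0.0
```

```bash
python3 - <<'E'
from h import *
print(robot.read_state()["tool_pos"])
for cam in("top","side"):
 for i in range(2):
  a=shot(cam)
  for n in("lens","lens_pivot"):
    for k in eyes.place_of(cam,n)[:1]: print(cam,n,np.round(k["xy"]),round(k["conf"],2),np.round(ray(cam,k["xy"],Z[n])[:2],4))
a=shot("top");cv2.imwrite("pics/i.png",cv2.resize(a[120:290,160:350],(670,600),interpolation=cv2.INTER_CUBIC)[:,:,::-1])
E
```

```text
[ 0.63702468 -0.33080956  0.25552737]
top lens [244. 226.] 0.94 [0.4922 0.0156]
top lens_pivot [328. 206.] 0.86 [ 0.5391 -0.1991]
top lens [245. 228.] 0.59 [0.4862 0.0134]
top lens_pivot [330. 203.] 0.83 [ 0.546  -0.2035]
side lens [229. 189.] 0.6 [ 0.4937 -0.0068]
side lens_pivot [257. 234.] 0.84 [ 0.5355 -0.2127]
side lens [228. 187.] 0.6 [0.4906 0.0028]
side lens_pivot [257. 235.] 0.62 [ 0.5354 -0.2148]
```

View pics/i.png

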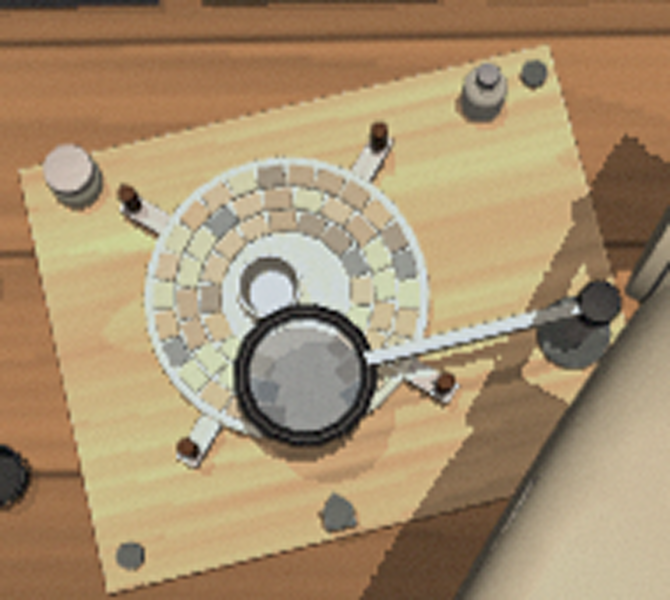

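The lens ring is centred at (306,375). I'll compare that with where the target point should project.

```bash
python3 - <<'E'
from h import *
def C(x,y,z): return ray("top",(160+x/3.526-.4,120+y/3.526-.4),z)[:2]
l=C(306,375,.161);p=C(599,301,.176);c=np.array([.567,.0285]);a=np.radians(-167)
i=c+.079*np.array([np.cos(a),np.sin(a)])
ang=lambda d:np.degrees(np.arctan2(d[1],d[0]))
print("lens",l,"pivot",p,ang(l-p),"index",i,ang(i-p),np.hypot(*(i-p)))
im=shot("top");g=(im.max(2)<75).astype(np.uint8)
n,L,st,ce=cv2.connectedComponentsWithStats(g)
for k in range(1,n):
    x,y,w,h,A=st[k]
    if 30<w<50 and 30<h<50: (u,r)=cv2.minEnclosingCircle(np.argwhere(L==k)[:,::-1].astype(np.float32)); print(st[k],u,r,ray("top",u,.161)[:2], ang(ray("top",u,.161)[:2]-p))
E
```

```text
lens [0.49093339 0.01002919] pivot [ 0.53972548 -0.20263307] 102.92199432997728 index [0.49002476 0.01072887] 103.11269430118313 0.21907413368768341
[227 206  40  41 445] (246.04010009765625, 226.21109008789062) 20.42677116394043 [0.49027949 0.010918  ] 103.03663371942248
```

Lens is within about 1 mm of target, the wheel is within half a degree, the tub, glue and jar are standing, and the fingers are clear.

```bash
python3 -c "
from h import *
print(robot.close_job())"
```

```text
the job is handed in; nothing more can be done
None
```

The job is handed in: by my camera measurements the gap faces the index post to within about half a degree, the lens is centred over it to within about 1 mm, the tub is still in the middle of the wheel, and the fingers are clear.

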